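# Sweep the offcuts off the welding grate

## Robot

A 6-joint arm with a two-finger parallel gripper is mounted at the origin on the work surface. World frame = base frame: x ahead of the robot, y to its left, z up, the work surface at z = 0. Lengths are in mm, angles in rad, forces in N, time in s.
With the tool pointing down it reaches from about 325 to 875 mm from the base axis. Payload 4.4 kg.
Tool frame: the origin (TCP) lies on the centre line of the jaws, within the pads' length; the fingertips stand ahead of it and the grasp point (between the pads) lies 6 mm ahead of it (ctrl.tcp_to_tips is the z of the fingertips in the tool frame, in mm); z points along the fingers, y is the direction in which the jaws open and shut (so a half turn about z gives the same grasp; the last joint's range is limited). The gripper opens to 85 mm and grips with 20 to 120 N. Pads are 22 mm wide; open, the fingers measure 114 mm over their backs; the gripper's body (76 mm by 85 mm) begins 54 mm behind the grasp point. The pads swing forward as they close: fully open they stand 13 mm farther back than shut.
Start: joints at [-0.15, 0.207, 1.542, -0, 1.393, -0.15], TCP at [575.002, -0.012, 256.282] pointing down, gripper open.
Joint ranges: [-2.73, 2.73], [-0.86, 2.22], [0.23, 2.46], [-1.11, 4.25], [0.08, 2.63], [-2.82, 2.82]. Speed limits (rad/s): [2.79, 2.79, 3.14, 3.14, 3.14, 3.14].

## Interface

Orientations are given as a 3x3 rotation matrix whose columns are the frame's x, y, z axes.
In Python, from plant import ctrl, sensors, optics gives the robot as it stands. Calls block until the motion is done:
- ctrl.move_ptp(position, orientation): joint-space move of the TCP to a pose.
- ctrl.move_l(position, rot=None, vel=150, threshold=None): straight line of the TCP; rot=None keeps the orientation; vel is the mean speed in mm/s. With threshold (N) it stops when the force on the tool has changed by that much, and returns True; else False.
- ctrl.set_joints(angles): joint-space move.
- ctrl.gripper_to(opening, force=None): finger opening in mm; force is the grip in N (None keeps the last); returns when the fingers have stopped.
- ctrl.hold(seconds).
- ctrl.solve_ik(position, orientation): joint angles nearest the present ones, or None.
- sensors.read_state(): the state.
- optics.grab_frame(name): name is "scene" or "side" or "wrist"; returns (picture, depth): 400x640x3 uint8, red, green, blue; 400x640 float32, mm along the optical axis (not along the pixel's ray), 0 where there is no reading.
- optics.camera_params(name): a dict with "mtx" (3x3 intrinsics, pixels), "k1" (the pictures are not rectified: a ray, as slopes to the right and down, at radius r is drawn at 1 + k1 r^2 times it, then the intrinsics apply), "R" (3x3) and "t" (3): a world point X has camera coordinates R X + t; the wrist camera has in their place "T_tool_cam" (4x4, takes a point from camera to tool coordinates, whose origin is the TCP and whose axes are the flange's). Camera axes: x right, y down, z forward; pixel columns grow to the right and rows downward; lengths in mm; the calibration is good to about 2 mm. A picture is of the moment at which its call begins: read the wrist's pose just before it. camera_params takes no time and is no camera call.
A pose or a line that the arm cannot do raises ctrl.MotionError and nothing moves.
- ctrl.finish_job(): hands the job in, once; it reports no verdict.
The state is a dict: "t": time; "q": joint angles; "qvel": joint speeds; "tau": joint torques, N m; "eef_pos": TCP position; "eef_rot": TCP orientation; "force": force on the tool from outside, world axes, zero at the start; "wrist_torque": the same for the moment, N m; "grip_width": finger opening in mm.
Only numpy, scipy, OpenCV 4.12 (cv2) and the standard library are available. Lean on these libraries where they do the work, as an engineer would, in place of code of your own. Each camera call takes 0.05 s, during which the arm holds its last target. There are 200 camera calls.

## Task

Clear the welding grate for the next job: with your fingertips push the three loose bright steel offcuts (round slug, bar end, square plate end) across the grate and over its edge, so that all three drop into the orange scrap tray. Only push them, never pick them up, and leave the T-shaped workpiece, the red magnet and the brass nozzle standing among them undisturbed.

Things in the scene. Friction and masses are not known exactly. Their poses are not given: they have to be found in the camera images.
- grate: Fixed raised welding grate: a flat smooth dark plate with light grid lines (the lines are only painted, nothing catches), 300 mm along its x, 340 mm along its y, top surface 80 mm above the table; no rim on any side. Origin at table height under the middle of the plate; x and y along its edges, yawed up to 0.18 rad. The two trays stand at its two ends at +y and -y; which is at which end changes.
- scrap_tray: The orange, empty scrap tray, fixed, open on top, 280 mm along its x, 120 mm along its y, 60 mm high, walls and floor 4 mm. Origin at the centre of its underside, at table height; its axes are parallel to the grate's. It lies along one end of the grate (+y or -y, centre 218 mm from the grate's centre), its near wall tucked 12 mm under the plate's edge, so what is pushed straight off that end drops in.
- rod_tray: The blue tray with welding rods in it, same size and axes, fixed, at the other end of the grate. No offcut belongs in it.
- slug: Loose; origin at the centre of its underside, z up. Lies on top of the grate. Bright steel disc, 32 mm across, 14 mm thick, about 85 g. To be swept into the orange tray.
- bar_end: Loose; origin at the centre of its underside, z up. Lies on top of the grate. Bright steel block, 44 mm (its x) by 22 mm (its y), 14 mm thick, about 100 g. To be swept into the orange tray.
- plate_end: Loose; origin at the centre of its underside, z up. Lies on top of the grate. Bright steel block, 34 mm (its x) by 30 mm (its y), 14 mm thick, about 110 g. To be swept into the orange tray. The three offcuts lie in two rows along the grate's y, centred about 70 mm either side of its middle line, with nothing but another offcut between them and either tray.
- tee: Loose; origin at the centre of its underside, z up. Lies on top of the grate. Brown T-shaped workpiece, 36 mm (its x) by 70 mm (its y), 36 mm high, near the grate's middle line (its y roughly along the grate's y). Must not be shifted or tipped.
- magnet: Loose; origin at the centre of its underside, z up. Lies on top of the grate. Red stepped welding magnet, 22 mm (its x) by 60 mm (its y), 34 mm high, near the grate's middle line. Must not be shifted or tipped.
- nozzle: Loose; origin at the centre of its underside, z up. Lies on top of the grate. Brass torch nozzle standing upright between the T-piece and the magnet on the grate's middle line, 20 mm across, 36 mm high. Must not be shifted or tipped.

How it is judged:
By the outcome, as a careful person would: the job done as asked, in the order asked, and still so for the second after the job is handed in, with the robot touching nothing.
It also fails if it takes over 64 s, if anything falls off the work surface, if the arm or the gripper's body presses on something with over 40 N, if the wrist force passes 120 N, or if a joint passes its speed limit or range.

## Working session

There is one attempt and no reset: what is moved stays moved. The work goes in short steps, each a Python script; the robot and the scene stay as the last script left them, time stands still between calls to the robot, and variables do not carry over. Pictures are saved under pics/ and viewed, on a budget of 10 in all, crops included, one or two more only if the job needs it, and the job is handed in when it is done.

```bash
mkdir -p pics; ls; python3 - <<'E'
from plant import ctrl,sensors,optics
import cv2
for n in("scene","side"):
    im,d=optics.grab_frame(n); cv2.imwrite(f"pics/{n}0.png",im[:,:,::-1]); p=optics.camera_params(n); print(n,p,(d>0).mean())
print(optics.camera_params("wrist"),ctrl.tcp_to_tips,sensors.read_state()["t"])
E
```

```text
pics
scene {'mtx': array([[447.24389493,   0.        , 325.0983092 ],
       [  0.        , 447.24389493, 198.65598308],
       [  0.        ,   0.        ,   1.        ]]), 'k1': 0.00822116451961378, 'R': array([[ 0.45665098,  0.88964169, -0.00274793],
       [ 0.69231247, -0.35729882, -0.62692981],
       [-0.55872473,  0.28438569, -0.77907089]]), 't': array([-270.0096756 , -316.65878282, 1078.57920967])} 0.99596875
side {'mtx': array([[438.20176517,   0.        , 319.74326989],
       [  0.        , 438.20176517, 198.30180909],
       [  0.        ,   0.        ,   1.        ]]), 'k1': -0.045662453999999936, 'R': array([[-0.66545589, -0.7463224 ,  0.01308933],
       [-0.46496752,  0.40074124, -0.78943756],
       [ 0.5839295 , -0.53142199, -0.6136913 ]]), 't': array([385.40738096, 296.35221289, 579.97898204])} 0.996125
{'mtx': array([[340.88448456,   0.        , 323.55691489],
       [  0.        , 340.88448456, 189.04829526],
       [  0.        ,   0.        ,   1.        ]]), 'k1': -0.07239625302813471, 'T_tool_cam': array([[-9.87645875e-04, -9.59239695e-01, -2.82591987e-01,
         7.17181314e+01],
       [ 9.99999251e-01, -7.43217922e-04, -9.72147175e-04,
        -5.35321337e-01],
       [ 7.22494731e-04, -2.82592736e-01,  9.59239711e-01,
        -1.17721125e+02],
       [ 0.00000000e+00,  0.00000000e+00,  0.00000000e+00,
         1.00000000e+00]])} 25.0 0.1
```

View pics/scene0.png

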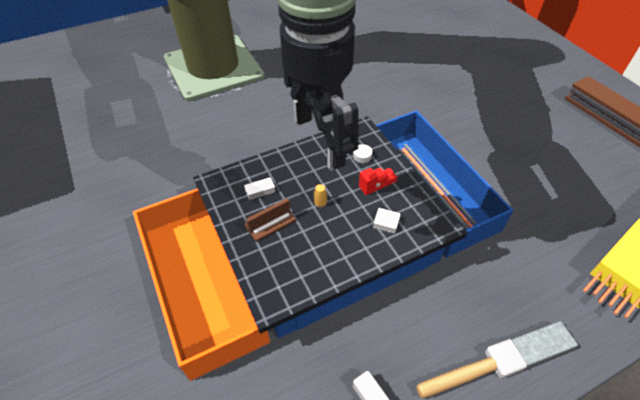

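View pics/side0.png

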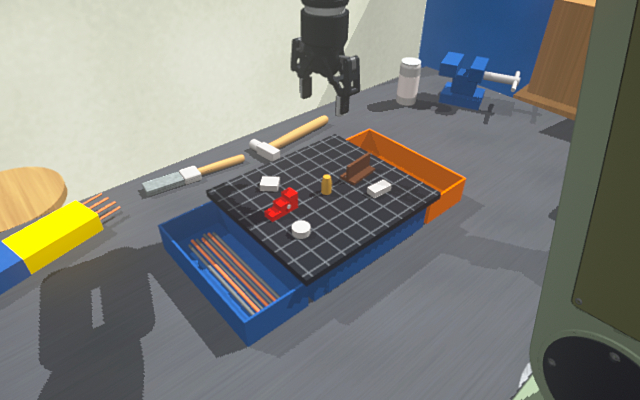

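The scene view shows the orange tray at the left (−y side), with the bar end at (260,188), the slug at (362,154) and the plate end at (387,220). The tee is at (270,220), the nozzle at (320,195) and the magnet at (377,180). The side view confirms this layout, with all three offcuts unobscured. Next I'll localise everything.

```bash
cat > h.py <<'E'
import numpy as np, cv2
from plant import ctrl,sensors,optics
def rays(n,uv):
    p=optics.camera_params(n); K=p["mtx"]; uv=np.asarray(uv,float).reshape(-1,2)
    s=(uv-K[:2,2])/K[0,0]; u=s.copy()
    for _ in range(8): u=s/(1+p["k1"]*(u**2).sum(1,keepdims=True))
    d=np.c_[u,np.ones(len(u))]
    if n=="wrist":
        raise ValueError
    return -p["R"].T@p["t"], d@p["R"]   # origin, direction with cam z=1
def cast(n,uv,z):
    o,d=rays(n,uv); return o+d*((z-o[2])/d[:,2])[:,None]
def cloud(n,d):
    v,u=np.mgrid[:400,:640]; o,r=rays(n,np.c_[u.ravel(),v.ravel()])
    return (o+r*d.reshape(-1,1)).reshape(400,640,3)
def tri(u1,u2):
    o1,a=rays("scene",u1);o2,b=rays("side",u2);a=a[0];b=b[0]
    k=np.linalg.lstsq(np.c_[a,-b],o2-o1,rcond=None)[0]
    p,q=o1+a*k[0],o2+b*k[1]; return (p+q)/2,np.linalg.norm(p-q)
E
cat > look.py <<'E'
from h import *
def masks(im):
    h=cv2.cvtColor(im,cv2.COLOR_RGB2HSV); H,S,V=[h[...,i].astype(int) for i in range(3)]
    return dict(white=(S<60)&(V>150),red=((H<6)|(H>174))&(S>150)&(V>80),brass=(H>14)&(H<28)&(S>120)&(V>90),
      brown=(H>4)&(H<16)&(S>70)&(V<160)&(V>40),orange=(H>6)&(H<16)&(S>200)&(V>170))
if __name__=="__main__":
  allg=[]
  for n in("scene","side"):
    im,d=optics.grab_frame(n); P=cloud(n,d); m=masks(im); Z=P[...,2]
    g=(abs(Z-80)<5)&(im.max(2)<120)&(P[...,0]>300)&(P[...,0]<900)&(abs(P[...,1])<300)&(d>0)
    g=cv2.morphologyEx(g.astype(np.uint8),cv2.MORPH_OPEN,np.ones((3,3)))
    k,l,s,_=cv2.connectedComponentsWithStats(cv2.morphologyEx(g,cv2.MORPH_CLOSE,np.ones((9,9))))
    i=1+s[1:,4].argmax(); q=P[(l==i)&(abs(Z-80)<5)]; allg.append(q)
    print(n,"grate z",np.median(q[:,2]),cv2.minAreaRect(q[:,:2].astype(np.float32)))
    hull=cv2.convexHull(np.argwhere(l==i)[:,::-1].astype(np.int32)); reg=np.zeros((400,640),np.uint8); cv2.fillPoly(reg,[hull],1)
    for c,mm in m.items():
        mk=(mm&(reg>0 if c!="orange" else True)&(Z>(84 if c!="orange" else 5))).astype(np.uint8)
        k,l2,s,ce=cv2.connectedComponentsWithStats(mk)
        for j in range(1,k):
            if s[j,4]<25: continue
            w=P[l2==j]; zt=np.percentile(w[:,2],85); r=cv2.minAreaRect(w[w[:,2]>zt-4][:,:2].astype(np.float32)) 
            print(c,s[j,4],ce[j].round(1),"ztop",zt.round(1),"rect",np.round(r[0],1),np.round(r[1],1),round(r[2],1),"bbox",w.min(0).round(),w.max(0).round())
  q=np.vstack(allg); print("both",cv2.minAreaRect(q[:,:2].astype(np.float32)))
E
python3 look.py
```

```text
scene grate z 79.04766729286132 ((547.8079223632812, 19.534210205078125), (340.8636779785156, 303.118408203125), 89.78544616699219)
white 216 [362.5 152. ] ztop 93.7 rect [713.6 -16.4] [ 29.4 566. ] 57.8 bbox [ 472. -180.   84.] [945. 143. 641.]
white 32 [328.5 158.2] ztop 272.4 rect [782.5 -94.2] [  1.2 367.4] 62.5 bbox [ 619. -180.  248.] [945. -10. 641.]
white 305 [259.4 186. ] ztop 93.9 rect [ 708.2 -108.2] [ 44.9 493. ] 78.4 bbox [ 467. -180.   85.] [945. -39. 641.]
white 424 [386.7 219.2] ztop 93.8 rect [775.1 -47.5] [ 34.9 429.3] 47.5 bbox [ 607. -180.   84.] [945. 108. 641.]
white 118 [271.  222.7] ztop 89.8 rect [ 738.  -136.2] [ 53.4 419.9] 70.9 bbox [ 548. -180.   85.] [945. -42. 641.]
red 597 [375.4 178.2] ztop 112.6 rect [747.1 -31.6] [ 27.3 493.7] 56.4 bbox [ 541. -180.   84.] [945. 147. 641.]
brass 203 [320.2 194.8] ztop 114.7 rect [740.  -83.1] [ 12.4 453.4] 63.2 bbox [ 538. -180.   84.] [945.  23. 641.]
brown 808 [269.  218.1] ztop 114.4 rect [ 732.1 -137.6] [ 62.5 429.8] 70.6 bbox [ 533. -180.   84.] [945. -35. 641.]
orange 367 [162.  261.8] ztop 59.0 rect [ 674.9 -
[... 727 characters left out ...]
. 88. 84.] [565. 477. 585.]
brass 157 [326.2 183.9] ztop 114.7 rect [299.5 242.5] [ 13.2 676.6] 47.2 bbox [56.  9. 85.] [549. 477. 585.]
brown 519 [357.9 168.8] ztop 113.3 rect [318.6 197.8] [ 40.1 766.2] 40.3 bbox [  56. -108.   84.] [563. 477. 585.]
orange 199 [365.7 137.8] ztop 59.0 rect [342.1  83.2] [133.6 964.9] 43.9 bbox [  56. -260.   26.] [689. 477. 585.]
orange 70 [442.5 170.5] ztop 59.2 rect [254.   82.1] [105.4 877.8] 33.5 bbox [  56. -258.   10.] [540. 477. 585.]
orange 545 [446.  200.1] ztop 49.8 rect [253.8 121.6] [ 49.9 812.5] 25.6 bbox [  56. -255.    5.] [409. 477. 585.]
both ((547.79345703125, 19.465164184570312), (343.98370361328125, 303.1044006347656), 89.79508209228516)
```

```bash
sed -i 's/w=P\[l2==j\]; zt/w=P[(l2==j)\&(d>0)\&(Z<130)]\n            if len(w)<20: continue\n            zt/; s/w\[w\[:,2\]>zt-4\]/w[abs(w[:,2]-zt)<4]/' look.py; python3 look.py; python3 - <<'E'
from h import *
# two-view height check of offcut centroids
for n,a,b in(("slug",(362.5,152),(300.9,226.9)),("bar",(259.4,186),(378.9,186.1)),("plate",(386.7,219.2),(269.6,181.2))):print(n,tri(a,b))
E
```

```text
scene grate z 79.03234567731937 ((547.6828002929688, 19.638671875), (341.0234375, 302.9859313964844), 89.75851440429688)
white 215 [362.5 152. ] ztop 93.7 rect [487.8 125.8] [29.2 31.7] 59.9 bbox [472. 111.  84.] [503. 143.  96.]
white 304 [259.4 186. ] ztop 94.0 rect [479.6 -61.3] [43.6 23.5] 85.5 bbox [468. -84.  85.] [493. -40.  96.]
white 426 [386.6 219.3] ztop 93.9 rect [628.5  86.9] [34.2 30.7] 45.3 bbox [606.  66.  84.] [649. 109.  96.]
white 115 [270.7 222.8] ztop 89.2 rect [552.4 -71.5] [ 6. 60.] 6.6 bbox [ 547. -101.   85.] [559. -42.  90.]
red 601 [375.4 178.2] ztop 112.6 rect [554.3  97.3] [24.4 20.3] 0.1 bbox [540.  87.  84.] [567. 147. 116.]
brass 205 [320.2 194.9] ztop 114.5 rect [545.2  15.2] [12.8 13.9] 75.3 bbox [538.   6.  84.] [555.  23. 117.]
brown 810 [269.  218.1] ztop 114.4 rect [546.7 -72. ] [ 7.5 69.4] 7.2 bbox [ 532. -108.   84.] [568. -36. 116.]
orange 372 [162.1 262.7] ztop 58.8 rect [ 534. -243.] [ 98.2 291.4] 72.0 bbox [ 408. -257.   11.] [ 684. -151.   62.]
orange 164 [219.2 347.6] ztop 58.5 rect [ 686.2 -205.5] [  4. 107.] 0.6 bbox [ 684. -259.   51.]
[... 840 characters left out ...]
9.2 rect [ 648.1 -242.2] [134.8  64.9] 34.0 bbox [ 574. -261.   27.] [ 686. -178.   62.]
orange 73 [442.5 170.9] ztop 59.4 rect [ 475.8 -253.7] [  5.3 126.6] 89.0 bbox [ 413. -257.    6.] [ 539. -251.   60.]
orange 544 [446.  200.1] ztop 49.3 rect [ 407.1 -196. ] [112.2   2.8] 89.4 bbox [ 405. -254.    5.] [ 409. -137.   62.]
both ((547.75634765625, 19.806564331054688), (343.8403625488281, 303.08160400390625), 89.62745666503906)
slug (array([487.96521622, 125.75508327,  90.41685897]), np.float64(0.08141299467707354))
bar (array([479.39808358, -61.18178811,  91.60294485]), np.float64(0.5463636750683188))
plate (array([629.21474292,  86.46642755,  90.53775813]), np.float64(0.4070823326179652))
```

```bash
cat > push.py <<'E'
import sys
from h import *
def push(x,ys,ye=-160,zt=84.5,opening=12):
    st=sensors.read_state()
    if abs(st["grip_width"]-opening)>2: ctrl.gripper_to(opening)
    off=ctrl.tcp_to_tips; c=[]
    for s in(1,-1):
        R=np.array([[0,s,0],[s,0,0],[0,0,-1.]]); q=ctrl.solve_ik([x,ys,zt+off+60],R)
        if q is not None: c.append((abs(np.array(q)-st["q"]).max(),s,R))
    R=min(c,key=lambda a:a[0])[2]; z=zt+off
    if st["eef_pos"][2]<z+58: ctrl.move_l([*st["eef_pos"][:2],z+60],vel=150)
    ctrl.move_ptp([x,ys,z+60],R)
    print("down hit",ctrl.move_l([x,ys,z],vel=80,threshold=8),sensors.read_state()["eef_pos"],off)
    print("mid stop",ctrl.move_l([x,-100,z],vel=90,threshold=30))
    print("end stop",ctrl.move_l([x,ye,z],vel=60,threshold=30))
    s=sensors.read_state(); print(s["t"],s["eef_pos"],s["force"],s["grip_width"])
    ctrl.move_l([x,ye,z+60],vel=150)
push(*map(float,sys.argv[1:]))
E
python3 push.py 479.2 -18 && python3 - <<'E'
from h import *
a=optics.grab_frame("scene")[0];b=optics.grab_frame("side")[0]
cv2.imwrite("pics/1.png",np.vstack([a[80:380,80:560],b[80:380,120:600]])[:,:,::-1])
E
```

```text
down hit False [479.76093757 -18.11888918 109.92898788] 25.0
mid stop False
end stop False
4.675 [ 479.0762108  -159.69494711  109.38939198] [ 0.57368356 -0.04584761 -0.30109315] 11.838797303417888
```

View pics/1.png

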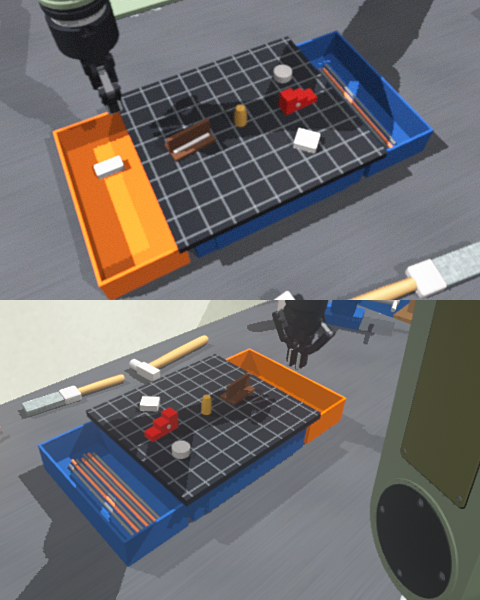

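The picture shows the bar end lying in the orange tray at (108,166), with everything else where it was. Next are the slug and the plate end.

```bash
python3 push.py 487.3 164 && python3 push.py 628.3 132 && python3 - <<'E'
from h import *
ctrl.move_l([600,-150,260],vel=200)
a=optics.grab_frame("scene")[0];b=optics.grab_frame("side")[0]
cv2.imwrite("pics/2.png",np.vstack([a[80:380,80:560],b[80:380,120:600]])[:,:,::-1])
E
python3 look.py
```

```text
down hit False [487.79513716 164.07699317 109.90699106] 25.0
mid stop False
end stop False
11.6917 [ 487.19431362 -159.69767722  109.42300704] [-0.59346389  0.4985829  -0.49389775] 11.854766344960124
down hit False [628.78742791 132.12430282 109.96151331] 25.0
mid stop False
end stop False
18.25 [ 628.22880266 -159.64321272  109.40778004] [ 0.53991757  0.22939506 -0.46093055] 12.278435527038972
scene grate z 79.03174989203728 ((547.7055053710938, 19.599014282226562), (340.6817932128906, 303.1154479980469), 89.8067398071289)
white 138 [270.8 222.8] ztop 89.4 rect [552.2 -71.3] [ 6.7 59.4] 7.3 bbox [ 546. -102.   85.] [559. -42.  92.]
red 602 [375.5 178.2] ztop 112.6 rect [553.9  97.4] [23.6 21.1] 1.5 bbox [540.  86.  84.] [566. 149. 115.]
brass 175 [320.3 196.4] ztop 111.4 rect [547.9  13.5] [16.  10.8] 56.4 bbox [540.   6.  84.] [555.  23. 116.]
brown 585 [269.1 217.1] ztop 112.2 rect [548.7 -72. ] [ 6.4 69.2] 4.4 bbox [ 533. -108.   84.] [566. -38. 117.]
orange 1060 [168.3 226.7] ztop 54.7 rect [ 528.3 -249. ] [ 94.  288.6] 69.2 bbox [ 408. -256.    5.] [ 684. -153.   63.]
orange 13
[... 218 characters left out ...]
8906), 89.7367935180664)
red 554 [282.6 203.5] ztop 112.3 rect [553.3  98.5] [24.2 21.9] 2.3 bbox [540.  87.  84.] [565. 150. 115.]
brass 161 [326.  183.9] ztop 114.8 rect [542.2  18.1] [13.3 14. ] 45.9 bbox [533.   9.  85.] [550.  29. 117.]
brown 511 [358.  168.6] ztop 112.7 rect [546.2 -69.7] [ 8.5 71.3] 7.8 bbox [ 525. -107.   84.] [562. -34. 118.]
orange 271 [390.9 148.9] ztop 58.9 rect [ 558.1 -252.3] [282.8  72.7] 15.3 bbox [ 412. -260.    6.] [ 686. -180.   62.]
orange 548 [446.1 200. ] ztop 49.8 rect [ 406.6 -196.6] [110.3   3.2] 89.4 bbox [ 405. -253.    5.] [ 409. -137.   61.]
both ((548.0757446289062, 20.109283447265625), (342.1925964355469, 303.93731689453125), 89.87100219726562)
```

View pics/2.png

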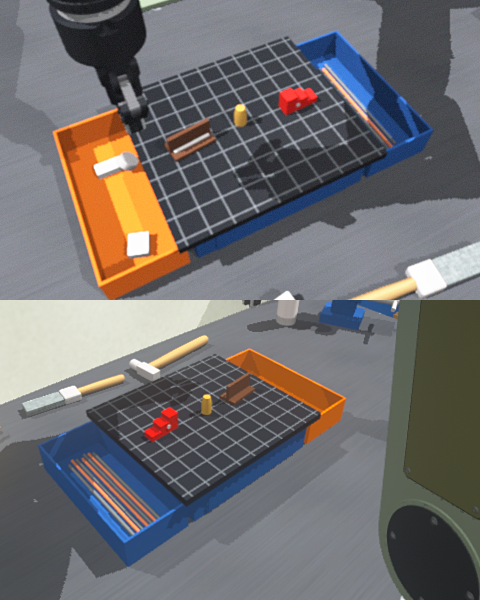

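The picture shows the grate cleared of offcuts. The plate end (138,243), bar end (108,166) and slug (130,160, leaning on the bar) are in the tray, and the tee, nozzle and magnet haven't moved. I'll do a quick height check on the pieces in the tray and then hand in.

```bash
python3 - <<'E'
from h import *
from look import masks
for k in range(2):
    im,d=optics.grab_frame("scene"); P=cloud("scene",d); m=(masks(im)["white"]&(d>0)&(P[...,1]<-140)&(P[...,1]>-256)&(P[...,0]>412)&(P[...,0]<684)&(P[...,2]<80)).astype(np.uint8)
    n,l,s,c=cv2.connectedComponentsWithStats(m)
    for j in range(1,n):
        if s[j,4]>30: w=P[l==j]; print(s[j,4],c[j].round(1),w.min(0).round(),w.max(0).round())
    ctrl.hold(1)
print(sensors.read_state()["t"]); ctrl.finish_job()
E
```

```text
547 [195.5 243.4] [ 458. -221.    2.] [ 505. -152.   35.]
497 [218.1 323.4] [ 613. -217.    3.] [ 653. -179.   21.]
548 [195.5 243.4] [ 459. -221.    3.] [ 505. -152.   35.]
497 [218.  323.5] [ 613. -217.    3.] [ 653. -179.   20.]
21.725
the job is handed in; nothing more can be done
```

I pushed the bar end, the slug and the plate end off the −y end of the grate with nearly closed fingertips, one straight sweep each, and all three dropped into the orange tray. I handed the job in at about 21.7 s; the hand-in gives no verdict.

- **Offcuts:** in the last depth check all three lie at rest inside the tray, below its rim. The highest point is 35 mm against the 60 mm rim. The slug leans on the bar end, and nothing moved between two looks 1 s apart.
- **Other pieces:** the tee, magnet and nozzle measured within about 2–3 mm of where they started, and upright. That is about the measuring noise, and their image positions shifted by less than 2 px. The tee's angle read 4.4° from the scene view, against 7.2° before; the side view still reads 7.8°, so I put that down to the arm's shadow.
- **Forces:** no push or descent tripped its force stop (30 N and 8 N), and no check failed.

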